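# Shut the coffee mill and hold its dial at the third click

### The arm

A 7-joint arm with a two-finger parallel gripper is mounted at the origin on a cart in front of the work surface, level with it; the furniture and walls round the work are solid. World frame = base frame: x ahead of the robot, y to its left, z up, the work surface at z = 0. Lengths are in m, angles in rad, forces in N, time in s.
With the tool pointing down it reaches from about 0.4 to 0.875 m from the base axis. Payload 4.4 kg.
Tool frame: the origin (TCP) lies at the very end of the fingers, on their centre line; the grasp point (between the pads) lies 19 mm behind it; z points along the fingers, y is the direction in which the jaws open and shut (so a half turn about z gives the same grasp; the last joint's range is limited). The gripper opens to 85 mm and grips with 20 to 120 N. Pads are 22 mm wide; open, the fingers measure 114 mm over their backs; the gripper's body (76 mm by 85 mm) begins 54 mm behind the grasp point. The pads swing forward as they close: fully open they stand 13 mm farther back than shut.
Start: joints at [-1.259, 0.628, 0.038, 1.517, -0.027, 0.996, -0.02], TCP at [0.24, 0.604, 0.231] pointing down, gripper open.
Joint ranges: [-3.06, 3.06], [-0.37, 2.12], [-1.25, 1.32], [0.18, 2.47], [-1.1, 4.24], [0.23, 1.98], [-2.94, 2.94]. Speed limits (rad/s): [2.57, 2.57, 3.14, 3.14, 3.14, 3.14, 3.14].

### API

Orientations are given as a rotation vector (axis times angle).
In Python, from rig import * gives the robot as it stands. The module is installed in compiled form; this text tells all that it offers. Calls block until the motion is done:
- move_pose(position, orientation): joint-space move of the TCP to a pose.
- move_straight(position, rate=0.15, rotation=None, force_limit=None): straight line of the TCP; rotation=None keeps the orientation; rate is the mean speed in m/s. With force_limit (N) it stops when the force on the tool has changed by that much, and returns True; else False.
- goto_joints(angles): joint-space move.
- let_go() and close_gripper(strength=None): open the fingers fully, or close them until they stop; strength is the grip in N (None keeps the last).
- hold(seconds).
- solve_ik(position, orientation): joint angles nearest the present ones, or None.
- get_state(): the state.
- camera(name): name is "scene" or "top"; returns a dict with "pixels" (480x640x3 uint8, red, green, blue), "z_map" (480x640 float32, m along the optical axis (not along the pixel's ray), 0 where there is no reading), "camera_matrix" (3x3 intrinsics, pixels), "T" (4x4, takes a point from camera to world coordinates). Camera axes: x right, y down, z forward; pixel columns grow to the right and rows downward; lengths in m; the calibration is good to about 2 mm. A picture is of the moment at which its call begins.
A pose or a line that the arm cannot do raises MotionError and nothing moves.
- hand_in(): hands the job in, once; it reports no verdict.
Trained networks look in a picture, given as the dict that the camera call returned (one of the last four; its "shot" number tells which), for a name from the list of things; names that differ only in an ending like _2 or _b are one class to them, and where a whole thing is asked for, a point or a joint stands for the part that bears it (a point fixed in the world has none). Each returns a list of dicts, best first, with "confidence" (0 to 1); they miss things now and then, are a little off and sometimes report something else, mostly with a low value. They report only what shows in the picture. A call takes as long as a camera call.
- boxes_of(picture, target): "rect" ([left, top, right, bottom] in pixels, round what is visible of it).
- silhouettes(picture, target): "mask" (480x640 bool, what is visible of it) and "rect" ([left, top, right, bottom] in pixels, round what is visible of it).
The state is a dict: "t": time; "joint_pos": joint angles; "qvel": joint speeds; "tau": joint torques, N m; "ee_pos": TCP position; "eef_rot": TCP orientation; "wrist_force": force on the tool from outside, world axes, zero at the start; "wrist_torque": the same for the moment, N m; "gripper_width": finger opening in m.
Only numpy, scipy, OpenCV 4.12 (cv2) and the standard library are available. Lean on these libraries where they do the work, as an engineer would, in place of code of your own. Each camera call takes 0.05 s, during which the arm holds its last target. There are 200 camera calls.

### The job

Get the coffee mill on the worktop running at full speed: first press its open clear lid down until the catch at its free edge snaps and the lid is fully home, and do not turn the dial before it is. Then turn the sprung dial clockwise past its first two clicks to the third (three pips) and keep holding it there with the gripper: finish while still holding, because the dial springs back to rest when let go. Leave the mug, the spoon, the canister and the canister's lid where they are.

Things in the scene. Friction and masses are not known exactly. Their poses are not given: they have to be found in the camera images.
- mill: Low white cordless coffee mill, fixed to the worktop, 140 x 295 x 84 mm without lid and dial. Origin: middle of its underside, z up; its front looks along its own -x, towards the robot, and +y is its left as the robot sees it. Round cup housing (diameter 132, axis at x 0, y +65, rim 84 high) on the left; motor block with the dial on its flat top (84 high) on the right (y -145 to +5).
- lid_tab (a point): Middle of the upper face of the small grey tab (24 x 30 mm, 7 thick) at the free edge of the lid, over the catch on the far left side of the cup; press here, or on the lid's top near the tab. Lid shut: mill x 0, y +136, 92 mm above the worktop (the tab is level then).
- lid_hinge (a point): Middle of the lid's hinge axis (along the mill's x) between cup and motor block: mill x 0, y -11, z 92. The middle of the tab lies 147 mm from it, its outer edge 159 mm. The lid (clear plastic dome, 127 mm across, centre 76 mm from the axis) shut rises to 18 mm above this axis.
- lid (a joint): Angle of the lid in rad: 0 = fully shut, seated on the rim; grows as it opens upward (the tab on the left rises and swings over to the right, towards the dial). It stays where it is put (stiff hinge, 0.1 Nm). From 0.055 rad down a sprung catch under the tab resists: it takes about 5 to 8 N downward at the tab to get past it; below about 0.025 rad it snaps in and holds the lid at 0 (about 6 N at the tab to pull it open again).
- dial (a joint): Angle of the dial in rad: 0 = rest; grows as it turns clockwise seen from above. Clicks (detents) 0.4 rad apart: first 0.4 (one pip on the plate), second 0.8 (two pips), third 1.2 (three pips); end stop 1.3. Nothing latches: a spring drives it back to 0 from everywhere when let go. Turning torque: 0.055 Nm to leave rest, 0.065 past the first click, 0.08 from the second to the third, 0.1 on to the stop; at the third click it must be held against about 0.075 Nm.
- dial_grip: Upright steel grip bar on the dial, 50 mm long (its own x), 14 mm wide (its own y), standing 24 mm above the black dial disc (diameter 60, 8 thick, lying on the mill's top). Its origin is on the dial's axis at the upper face of the disc: mill x 0, y -85, z 93; the bar's top is at z 117. The pointer end is its own -x. At rest the bar is turned +0.65 rad (anticlockwise from above) from the mill's x axis, at the third click -0.55 rad.
- dial_top (a point): Middle of the top of the dial's grip bar, on the dial's axis, 117 mm above the worktop. Wall cabinet behind: its two upright bar handles hang at world x 0.55, y -0.02 and -0.14, from z 0.52 up; keep the wrist on the robot's side of them.
- mug: Grey handleless mug, diameter 94, 120 high, standing to the left of the mill. Origin: middle of its underside.
- canister: White ribbed open canister, diameter 118, 146 high, standing to the right of the mill. Origin: middle of its underside.
- canister_lid: White round canister lid with a ring knob, diameter 103, 44 high, lying right of the canister. Origin: middle of its underside.
- spoon: Teaspoon, 130 x 27 x 11 mm, lying on the worktop between the mill and the mug. Origin: middle of its underside.

How it is judged:
On the way, in this order (a step that is already met when the one before it is completed fails the run):
1. the lid is fully shut on its catch (value of joint lid below 0.015 rad), for 0.2 s.
2. the dial is held at the third click by the fingers, the lid still shut (value of joint dial above 1.08 rad and contact force between the fingers and dial_grip above 0.5 N and value of joint lid below 0.015 rad), for 0.3 s.
At the end, for the whole second after the job is handed in: The lid is shut on its catch (within 0.015 rad) and the dial stands at its third click (1.08 rad or more, up to the stop), held there by the fingers on its grip bar (more than 0.5 N) against the return spring (all of step 2); the arm keeps its last pose, push and grip.
It fails at once if the dial is turned (more than 0.2 rad) while the lid is not shut (value of joint dial above 0.2 rad and value of joint lid above 0.03 rad).
It fails at once if mug, spoon, canister or its lid is moved more than 30 mm (distance of any of mug, spoon, canister, canister_lid from where it was at the start of the episode above 0.03 m).
It also fails if it takes over 48 s, if anything falls off the work surface, if the arm or the gripper's body presses on something with over 40 N, if the wrist force passes 120 N, or if a joint passes its speed limit or range.

## Working session

There is one attempt and no reset: what is moved stays moved. The work goes in short steps, each a Python script; the robot and the scene stay as the last script left them, time stands still between calls to the robot, and variables do not carry over. Pictures are saved under pics/ and viewed, about 8 in all and at most 12, crops included, and the job is handed in when it is done.

```bash
mkdir -p pics; cat > h.py <<'E'
from rig import *
import numpy as np, cv2
def world(p,mask):
    z=p["z_map"]; v,u=np.nonzero(mask&(z>0)); d=z[v,u]; K=p["camera_matrix"]
    c=np.stack([(u-K[0,2])/K[0,0]*d,(v-K[1,2])/K[1,1]*d,d,np.ones_like(d)])
    return (p["T"]@c)[:3].T
def save(p,n): cv2.imwrite("pics/"+n,p["pixels"][:,:,::-1])
E
python3 - <<'E'
from h import *
a=[]
for n in("scene","top"):
    p=camera(n); save(p,n+"1.png"); a.append(p["pixels"])
    print(n,p["T"].round(3).tolist())
    for t in("mill","dial_grip","lid","lid_tab","mug","canister","canister_lid","spoon"):
        for r in silhouettes(p,t)[:2]:
            w=world(p,r["mask"])
            print(t,round(r["confidence"],2),np.array(r["rect"]).round().tolist(),len(w),np.median(w,0).round(3) if len(w) else'',np.percentile(w,[2,98],axis=0).round(3).tolist() if len(w) else '')
print(get_state())
E
```

```text
scene [[0.459, -0.602, 0.653, -0.501], [-0.888, -0.307, 0.341, -0.564], [-0.005, -0.737, -0.676, 1.101], [0.0, 0.0, 0.0, 1.0]]
mill 0.87 [274.0, 200.0, 372.0, 286.0] 4869 [ 0.412 -0.074  0.084] [[0.368, -0.213, 0.008], [0.511, 0.072, 0.204]]
dial_grip 0.57 [341.0, 235.0, 363.0, 255.0] 284 [ 0.446 -0.154  0.095] [[0.425, -0.18, 0.087], [0.481, -0.125, 0.12]]
lid 0.73 [291.0, 202.0, 332.0, 247.0] 1186 [ 0.422 -0.043  0.168] [[0.376, -0.081, 0.083], [0.483, 0.012, 0.213]]
lid 0.32 [394.0, 234.0, 434.0, 292.0] 2072 [ 0.46  -0.346  0.098] [[0.44, -0.394, 0.011], [0.542, -0.294, 0.149]]
lid_tab 0.95 [290.0, 202.0, 329.0, 247.0] 1083 [ 0.421 -0.044  0.169] [[0.377, -0.078, 0.098], [0.478, 0.007, 0.212]]
mug 0.93 [219.0, 198.0, 251.0, 247.0] 1059 [0.403 0.216 0.086] [[0.364, 0.177, 0.005], [0.455, 0.269, 0.122]]
canister 0.63 [392.0, 236.0, 433.0, 296.0] 2123 [ 0.46  -0.345  0.098] [[0.44, -0.394, 0.008], [0.542, -0.293, 0.149]]
canister 0.34 [339.0, 235.0, 360.0, 260.0] 256 [ 0.444 -0.156  0.096] [[0.425, -0.18, 0.089], [0.477, -0.127, 0.12]]
canister_lid 0.66 [439.0, 284.0, 471.0, 307.0] 7
[... 1557 characters left out ...]
0.448, 0.154, 0.014]]
{'t': 0.9, 'joint_pos': array([-1.2588014 ,  0.62836222,  0.03849108,  1.51736681, -0.02697953,
        0.99627735, -0.02000434]), 'qvel': array([-0.00093003, -0.00082429,  0.00014911,  0.00102143,  0.00055587,
       -0.00229528,  0.00161841]), 'tau': array([ 7.98933024e-05, -5.63263857e+01,  1.22542508e+00, -1.93779409e+01,
        1.10228243e-02,  1.51635995e-03, -1.16446952e-05]), 'ee_pos': array([0.2397572 , 0.60421333, 0.23134842]), 'eef_rot': array([-5.89930143e-01, -3.08569801e+00, -1.68453551e-04]), 'wrist_force': array([-0.05256561, -0.20211646,  0.38304241]), 'wrist_torque': array([ 0.0126478 , -0.00893056, -0.01694404]), 'gripper_width': 0.08531587164850185}
```

```bash
python3 - <<'E'
from h import *
p=camera("top"); q=camera("scene")
f=lambda p,x,y:cv2.resize(p["pixels"][y:y+120,x:x+160],(640,480),interpolation=cv2.INTER_CUBIC)[:,:,::-1]
im=np.vstack([f(p,240,200),f(q,250,180)]); cv2.imwrite("pics/c1.png",cv2.resize(im,(800*640//1070,600*960//960)) if 0 else cv2.resize(np.hstack([f(p,240,200),f(q,250,180)]),(800,300)))
w=[]
for pp in(p,q):
    m=np.zeros((480,640),bool); m[200:300,250:380]=1
    w.append(world(pp,m))
w=np.vstack(w)
# flat motor top
t=w[(abs(w[:,2]-.085)<.005)&(w[:,1]<-.05)&(w[:,1]>-.25)]
print(len(t),np.median(t,0)); print(cv2.minAreaRect(t[:,:2].astype(np.float32)))
g=w[(w[:,2]>.110)&(w[:,2]<.125)&(w[:,1]<-.11)&(w[:,1]>-.2)]
print("bar",len(g),g.mean(0),cv2.minAreaRect(g[:,:2].astype(np.float32)))
l=w[(w[:,2]>.125)&(w[:,1]>-.12)&(w[:,1]<.05)]
c=l.mean(0);u,s,vt=np.linalg.svd(l-c,full_matrices=False);print("lid",c,s,vt.round(3), l[np.argsort(l[:,2])[-15:]].round(3).tolist())
# right & front edges: percentile by bins
for x in np.arange(.38,.52,.02):
    b=w[(abs(w[:,2]-.08)<.012)&(abs(w[:,0]-x)<.006)]; print(round(x,2),np.percentile(b[:,1],[1,99]).round(4) if len(b) else'')
for y in np.arange(-.21,.08,.02):
    b=w[(abs(w[:,2]-.08)<.012)&(abs(w[:,1]-y)<.006)]; print(round(y,2),np.percentile(b[:,0],[1,99]).round(4) if len(b) else'')
E
```

```text
2880 [ 0.4379797  -0.13396542  0.08483323]
((0.44805967807769775, -0.12679389119148254), (0.13631390035152435, 0.1660623550415039), 7.664566993713379)
bar 179 [ 0.4517083  -0.15175567  0.11719803] ((0.45251965522766113, -0.15132516622543335), (0.05460265278816223, 0.01571434549987316), 46.234825134277344)
lid [ 0.42732196 -0.03222544  0.17633608] [1.66001904 1.53012715 0.33391075] [[ 0.238  0.696  0.677]
 [ 0.97  -0.142 -0.195]
 [ 0.04  -0.704  0.709]] [[0.428, 0.017, 0.219], [0.439, 0.022, 0.219], [0.417, 0.019, 0.22], [0.415, 0.017, 0.22], [0.434, 0.017, 0.22], [0.419, 0.014, 0.22], [0.437, 0.018, 0.22], [0.439, 0.02, 0.22], [0.436, 0.017, 0.22], [0.429, 0.02, 0.22], [0.431, 0.015, 0.22], [0.419, 0.012, 0.221], [0.417, 0.017, 0.221], [0.43, 0.017, 0.222], [0.416, 0.015, 0.222]]
0.38 [-0.1763  0.0397]
0.4 [-0.2144  0.0714]
0.42 [-0.2147  0.0737]
0.44 [-0.2124  0.0768]
0.46 [-0.2103  0.0562]
0.48 [-0.2073  0.0429]
0.5 [-0.2036 -0.0597]
0.52 [-0.1997 -0.0868]
-0.21 [0.3927 0.4955]
-0.19 [0.3881 0.5237]
-0.17 [0.3846 0.5243]
-0.15 [0.3836 0.5217]
-0.13 [0.3805 0.518 ]
-0.11 [0.378  0.5147]
-0.09 [0.3756 0.5114]
-0.07 [0.382  0.5106]
-0.05 [0.3794 0.431 ]
-0.03 [0.3676 0.3883]
-0.01 [0.3646 0.3825]
0.01 [0.3653 0.3827]
0.03 [0.3723 0.4903]
0.05 [0.3891 0.473 ]
0.07 [0.4016 0.4371]
```

View pics/c1.png

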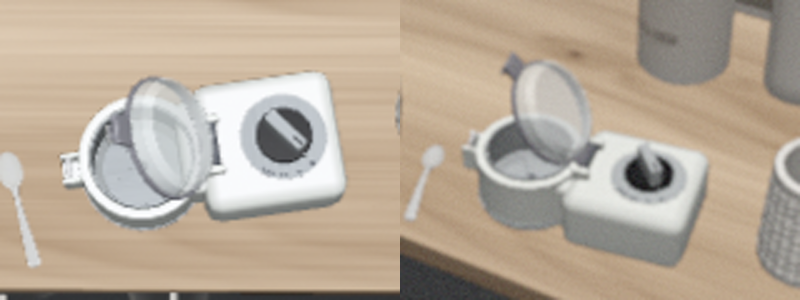

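```bash
cat >> h.py <<'E'
from scipy.spatial.transform import Rotation as Ro
PSI=.133
ex=np.array([np.cos(PSI),np.sin(PSI),0]); ey=np.array([-np.sin(PSI),np.cos(PSI),0]); ez=np.array([0,0,1.])
DIAL=np.array([.452,-.1515,0]); O=DIAL+.085*ey
def down(t):
    y=np.array([np.cos(t),np.sin(t),0]); z=-ez
    return Ro.from_matrix(np.stack([np.cross(y,z),y,z],1)).as_rotvec()
def tabp(a,clear=0.):
    return O-.011*ey+.092*ez+(.145*np.cos(a)-clear*np.sin(a)-.011*np.sin(a))*ey+(.145*np.sin(a)+clear*np.cos(a))*ez
E
python3 - <<'E'
from h import *
for k in(0,np.pi,-np.pi):
  print("lid",solve_ik(tabp(1.0,.03),down(PSI+k)),solve_ik(tabp(0),down(PSI+k)))
  for b in(0,-.6,-1.25): print(b,solve_ik(DIAL+.097*ez,down(PSI+.65+np.pi/2+k+b)))
E
```

```text
lid [-0.32502074  0.35935224  0.4548984   2.08865795 -0.23098194  0.74086167
  0.40918227] [-0.34520592  0.5878339   0.18052726  2.24326634 -0.30971764  0.33279412
  0.2322306 ]
0 [ 0.45877115  0.6193792  -0.28266064  2.10589705  0.37106599  0.46288568
  2.24532697]
-0.6 [ 0.36991021  0.60984639 -0.15293674  2.10839549  0.20759686  0.43711807
  1.80945828]
-1.25 [ 0.27534058  0.60707654 -0.01569083  2.1110534   0.0217769   0.42360924
  1.34639678]
lid [-0.73881543  0.57006692  1.1486737   2.09743909 -0.6737429   0.90929976
 -2.21072026] [ 0.07172825  0.60646609 -0.41725175  2.23193548  0.61269271  0.41332001
  2.42506327]
0 [ 0.06053702  0.62943307  0.30038113  2.11701344 -0.41194723  0.45007028
 -0.10707624]
-0.6 [ 0.00790192  0.64186906  0.38039019  2.1184448  -0.51323688  0.46981181
 -0.60424875]
-1.25 [-0.31982051  0.83548301  0.95582488  2.12681216 -1.05439529  0.77062133
 -0.69667096]
lid [-0.73881543  0.57006692  1.1486737   2.09743909 -0.6737429   0.90929976
 -2.21072026] [ 0.07172825  0.60646609 -0.41725175  2.23193548  0.61269271  0.41332001
  2.42506327]
0 [ 0.06053702  0.62943307  0.30038113  2.11701344 -0.41194723  0.45007028
 -0.10707624]
-0.6 [ 0.00790192  0.64186906  0.38039019  2.1184448  -0.51323688  0.46981181
 -0.60424875]
-1.25 [-0.31982051  0.83548301  0.95582488  2.12681216 -1.05439529  0.77062133
 -0.69667096]
```

```bash
python3 - <<'E'
from h import *
close_gripper(20)
move_pose(tabp(.95,.05)+.03*ez,down(PSI))
print(get_state()["t"],get_state()["ee_pos"])
for a in np.r_[np.arange(.95,.12,-.12),.1]:
    hit=move_straight(tabp(a),rate=.1,force_limit=25)
    s=get_state(); print(round(a,2),hit,s["ee_pos"].round(3),s["wrist_force"].round(1),round(s["t"],1))
    if hit: break
p=camera("top"); q=camera("scene")
f=lambda p,x,y:cv2.resize(p["pixels"][y:y+120,x:x+160],(400,300))[:,:,::-1]
cv2.imwrite("pics/c2.png",np.hstack([f(p,240,200),f(q,250,180)]))
E
```

```text
4.175 [ 0.43797356 -0.04277223  0.26890284]
0.95 False [ 0.433 -0.004  0.21 ] [ 0.2 -0.   0.4] 5.0
0.83 False [0.43  0.011 0.199] [ 0.6 -0.2 -0.2] 5.4
0.71 False [0.428 0.024 0.186] [ 1.   0.1 -0. ] 5.7
0.59 False [0.427 0.035 0.173] [ 0.2 -0.7  0.1] 6.0
0.47 False [0.426 0.045 0.158] [ 0.1 -0.1  1.2] 6.4
0.35 False [0.425 0.053 0.142] [-0.6 -1.3 -0. ] 6.7
0.23 False [0.424 0.059 0.125] [-0.1  0.7  0.9] 7.0
0.1 False [0.423 0.064 0.107] [-0.7  1.   0.5] 7.4
```

View pics/c2.png

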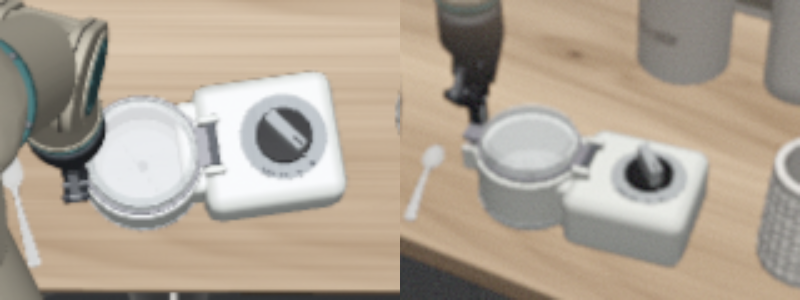

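The lid has followed the fingers and is nearly shut (tab under the fingers at about 475,130 on the right half). Now I press it through the catch.

```bash
python3 - <<'E'
from h import *
P=tabp(0)
for z in(.100,.096,.094,.092,.090,.088,.086,.084):
    P[2]=z; hit=move_straight(P,rate=.03,force_limit=28); hold(.1)
    s=get_state(); print(z,hit,s["ee_pos"].round(4),s["wrist_force"].round(1),round(s["t"],1))
    if hit or abs(s["wrist_force"][2])>22: break
hold(.2)
move_straight(get_state()["ee_pos"]+[0,0,.12],rate=.2)
p=camera("scene"); q=camera("top")
f=lambda p,x,y:cv2.resize(p["pixels"][y:y+90,x:x+120],(400,300))[:,:,::-1]
cv2.imwrite("pics/c3.png",np.hstack([f(q,250,210),f(p,260,190)]))
for pp in(p,q):
  for r in silhouettes(pp,"lid")[:1]:
    w=world(pp,r["mask"]); print(r["confidence"],np.percentile(w,[2,50,90,98],axis=0).round(3).tolist())
    t=(w-O)@ey; b=w[(t>.128)&(t<.148)&(abs((w-O)@ex)<.012)&(w[:,2]<.12)]; print("tab",len(b),b.mean(0) if len(b) else'')
E
```

```text
0.1 False [0.4228 0.0655 0.0999] [ 0.9  1.1 -0.5] 7.9
0.096 False [0.4231 0.066  0.0959] [ 0.9  2.8 -2.4] 8.3
0.094 False [0.4231 0.0662 0.0941] [0.3 5.1 2.1] 8.7
0.092 False [0.4231 0.0665 0.0922] [0.6 6.1 3.6] 9.0
0.09 False [0.4233 0.0666 0.0914] [-3.2  5.8 20.9] 9.4
0.088 False [0.4234 0.0666 0.0907] [-5.6  5.7 41.1] 9.7
0.67 [[0.373, -0.076, 0.006], [0.42, -0.011, 0.109], [0.465, 0.041, 0.113], [0.541, 0.075, 0.115]]
tab 33 [0.42165917 0.06856432 0.09179272]
0.92 [[0.375, -0.073, 0.089], [0.429, -0.005, 0.109], [0.469, 0.04, 0.114], [0.484, 0.055, 0.116]]
tab 12 [0.42205363 0.06109488 0.09143485]
```

View pics/c3.png

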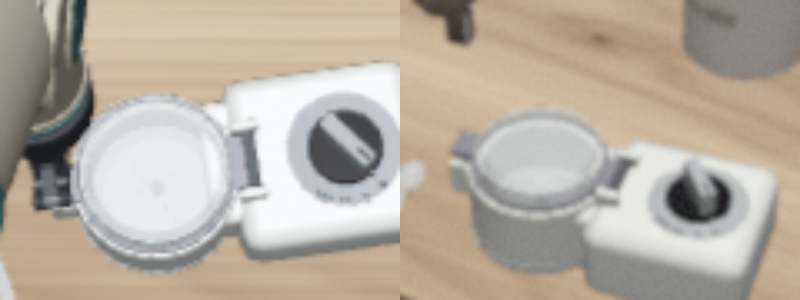

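```bash
python3 - <<'E'
from h import *
t0=PSI+.65+np.pi/2
let_go()
move_pose(DIAL+.2*ez,down(t0))
print(move_straight(DIAL+.098*ez,rate=.1,force_limit=15),get_state()["ee_pos"],get_state()["t"])
close_gripper(50)
s=get_state();print(s["gripper_width"],s["ee_pos"].round(4),s["wrist_force"].round(1),s["wrist_torque"].round(2),s["t"])
p=camera("scene"); q=camera("top")
f=lambda p,x,y:cv2.resize(p["pixels"][y:y+120,x:x+160],(400,300))[:,:,::-1]
cv2.imwrite("pics/c4.png",np.hstack([f(q,250,180),f(p,260,170)]))
E
```

```text
False [ 0.45240555 -0.15160215  0.09843632] 14.8167
0.012845018095230329 [ 0.4524 -0.1519  0.0983] [-0.3 -1.5  3.4] [-0.28  0.03  0.06] 15.4667
```

View pics/c4.png

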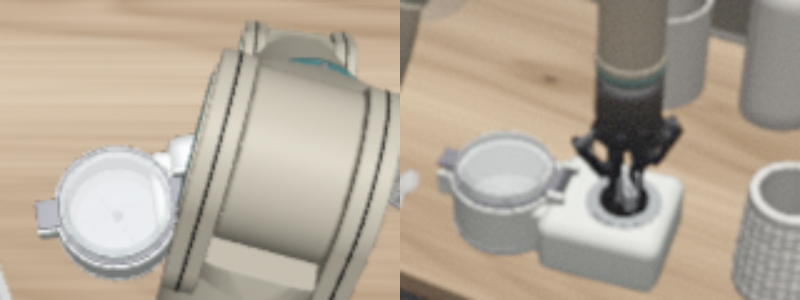

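The fingers grip the bar (width 13 mm, at about 625,185), the lid is shut, and the tool is clear of everything else. Next I turn the dial clockwise.

```bash
python3 - <<'E'
from h import *
t0=PSI+.65+np.pi/2
P=DIAL+.098*ez
for b in(.2,.4,.6,.8,1.0,1.15,1.23):
    move_pose(P,down(t0-b)); s=get_state()
    y=Ro.from_rotvec(s["eef_rot"]).as_matrix()[:,1]
    print(b,round(t0-np.arctan2(y[1],y[0]),3),s["ee_pos"].round(4),s["wrist_force"].round(1),s["wrist_torque"].round(3),round(s["gripper_width"],4),round(s["t"],1))
hold(.5)
s=get_state(); print(s["wrist_torque"].round(3),s["gripper_width"],s["t"])
p=camera("scene"); q=camera("top")
f=lambda p,x,y,w:cv2.resize(p["pixels"][y:y+w*3//4,x:x+w],(400,300),interpolation=cv2.INTER_CUBIC)[:,:,::-1]
cv2.imwrite("pics/c5.png",np.hstack([f(p,260,180,140),f(p,325,220,60)]))
for r in silhouettes(p,"dial_grip")[:1]:
    w=world(p,r["mask"]); print(r["confidence"],r["rect"],w.mean(0))
E
```

```text
0.2 0.201 [ 0.4521 -0.1516  0.0983] [-0.2 -0.7  5.2] [-0.15   0.126  0.026] 0.0128 15.8
0.4 0.4 [ 0.4519 -0.1512  0.0983] [-1.6 -0.5  6.1] [0.004 0.197 0.063] 0.0128 16.1
0.6 0.6 [ 0.4518 -0.1508  0.0983] [-0.6  0.1  7. ] [0.261 0.293 0.072] 0.0128 16.3
0.8 0.8 [ 0.4518 -0.1504  0.0983] [-0.4  2.2  7.9] [0.43  0.201 0.09 ] 0.0128 16.6
1.0 0.999 [ 0.4518 -0.1499  0.0983] [-0.6  2.7  7.9] [ 0.617  0.224 -0.003] 0.0127 16.8
1.15 1.149 [ 0.4519 -0.1496  0.0983] [-0.7  4.2  8. ] [0.727 0.136 0.058] 0.0129 17.1
1.23 1.229 [ 0.452  -0.1495  0.0983] [-0.5  4.   8. ] [0.86  0.033 0.053] 0.0129 17.3
[0.887 0.09  0.073] 0.012592324834889316 17.8167
0.59 [340.0, 243.8, 360.3, 254.8] [ 0.44051764 -0.15671178  0.09882253]
```

View pics/c5.png

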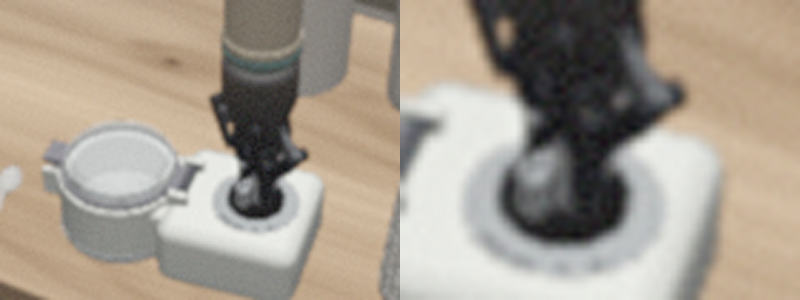

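```bash
python3 - <<'E'
from h import *
p=camera("scene"); m=np.zeros((480,640),bool); m[235:262,335:370]=1
w=world(p,m); g=w[(w[:,2]>.104)&(w[:,2]<.121)&(np.linalg.norm(w[:,:2]-DIAL[:2],axis=1)<.03)]
d=g[:,:2]-DIAL[:2]; f=d[d[:,0]<-.012]; print(len(f),f.mean(0),"bar yaw",np.arctan2(-f.mean(0)[1],-f.mean(0)[0]),"expect",PSI+.65-1.23)
for r in silhouettes(p,"lid_tab")[:1]:
    w=world(p,r["mask"]); t=(w-O)@ey; b=w[(t>.128)&(t<.148)&(abs((w-O)@ex)<.012)]; print("tab z",len(b),b[:,2].mean())
ws=[]
for i in range(5): hold(.05); ws.append(get_state()["wrist_torque"][2])
s=get_state(); print(np.mean(ws),s["gripper_width"],s["wrist_force"],s["t"])
E
```

```text
45 [-0.01735139  0.00083965] bar yaw -0.04835306265773456 expect -0.44699999999999995
tab z 31 0.09226015913492046
0.1067790717163752 0.012617325787240546 [-0.79139915  4.12019968  8.57997821] 18.3167
```

```bash
python3 -c "
from rig import *
hand_in(); s=get_state(); print(s['t'],s['gripper_width'],s['wrist_torque'])"
```

```text
the job is handed in; nothing more can be done
the job is handed in; nothing more can be done
```

I shut the lid on its catch, then turned the dial past the third click and handed the job in with the gripper still holding it. No verdict was reported.

- **Lid:** the closed fingers swung it down and pressed it onto a hard stop, at about 41 N on the wrist in the last step. After I lifted off, the tab stayed at 92 mm, the height given for shut, and it still measured 92 mm just before hand-in.
- **Dial:** the gripper holds the bar at a 50 N setting. The tool turned 1.23 rad clockwise, finishing at about 18 s on the clock (limit 48 s). The opening stayed at 12.6–12.9 mm, so the bar did not slip in the pads. The wrist moment was 0.07–0.11 Nm, in line with the 0.075 Nm expected at the third click.
- **Check that disagreed:** a rough camera estimate of the bar's angle gave -0.05 rad instead of the expected -0.45. The fingers hide the bar's top, so I take this to be the near side face rather than the centre line. Its offset fits the expected angle, but this is not independent proof.
- **Other objects:** I did not measure the mug, spoon, canister or canister lid again after moving. The tool never came near them.

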